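# Turn the sanded board over against the fence

### The job

The small board lies sanded face up; turn it over so that its blue painted face is up for sanding. Do it with the fingertips only, without pinching or lifting the board: push it along the bench against the steel foot of the green fence until it rides up and leans there on its edge, let it lean for a moment, then tip it from behind, back over onto the bench, so that it lies flat in front of the fence. Leave everything else where it is.

Things in the scene. Friction and masses are not known exactly. Their poses are not given: they have to be found in the camera images.
- board: flat board, 70 mm (its x) x 100 mm (its y) x 10 mm, 35 to 75 g. Upper 7 mm pale sanded wood, lower 3 mm blue paint. Origin at the centre of the blue face; z points out of the pale face (up at the start, down once turned). It starts flat on the bench, its x within 20 degrees of the fence's x.
- fence: fixed fence, 180 mm long along its y, green with a bright steel front. Origin on the bench, mid-length, on the foot line of the steel; x points level into the fence (the way to push). The slippery steel rises at 55 degrees from x = 0 to 20 mm height at x = 14 mm, then at 75 degrees to 44 mm height at x = 20 mm. Behind it a green bar 36 mm high to x = 46 mm, then two low feet to x = 94 mm.
- sanding_block: cork sanding block with a rust-red gritted sole, 100 x 50 x 29 mm; origin at the centre of its underside. Leave alone.
- glue: white bottle with yellow label and orange cap, 52 mm diameter, 130 mm tall, standing; origin at the centre of its underside. Leave alone.
- screw_jar: amber glass jar with steel lid, 60 mm diameter, 75 mm tall, standing; origin at the centre of its underside. Leave alone.
- offcut: brown hardwood offcut, 120 x 35 x 30 mm, long along its x; origin at the centre of its underside. Leave alone.
- screwdriver: screwdriver lying on the bench, about 200 mm long along its x, 26 mm thick at the handle; origin near its middle, on its underside. Leave alone.
- mug: blue mug, 76 mm diameter, 90 mm tall; origin at the centre of its underside. Leave alone.
- square: try square lying flat: dark wooden stock 120 x 22 x 14 mm along its x, steel blade 30 mm wide reaching 161 mm along +y from one end; origin under the middle of the stock. Leave alone.
- corner_pp (a point): +x +y corner of the board, at mid-thickness (35 and 50 mm from its centre lines)
- corner_pm (a point): +x -y corner of the board, at mid-thickness (35 and 50 mm from its centre lines)
- corner_mp (a point): -x +y corner of the board, at mid-thickness (35 and 50 mm from its centre lines)
- corner_mm (a point): -x -y corner of the board, at mid-thickness (35 and 50 mm from its centre lines)
- fence_top (a point): middle of the fence's top front edge, 44 mm high. A board pushed in squarely by its rear edge near the bench slides up the steel, until it leans on this edge at 60 to 70 degrees and stays by itself, its upper end 60 to 70 mm high and 0 to 20 mm beyond this edge. A fingertip lowered behind that free end can draw it back past upright; it then falls over.
Mind the look-alikes: they are no part of the job. There is more than one size of the board; the job needs the middle-sized.

How it is judged:
By the outcome, as a careful person would: the job done as asked, in the order asked, and still so for the second after the job is handed in, with the robot touching nothing.
It also fails if it takes over 48 s, if anything falls off the work surface, if the arm or the gripper's body presses on something with over 40 N, if the wrist force passes 120 N, or if a joint passes its speed limit or range.

### The arm

A 6-joint arm with a two-finger parallel gripper is mounted at the origin on the work surface. World frame = base frame: x ahead of the robot, y to its left, z up, the work surface at z = 0. Lengths are in m, angles in rad, forces in N, time in s.
With the tool pointing down it reaches from about 0.275 to 0.725 m from the base axis. Payload 15.9 kg.
Tool frame: the origin (TCP) lies where the fingers leave the gripper's body, on its centre line; the fingertips stand env.tip_reach ahead of it and the grasp point (between the pads) lies 54 mm ahead of it (env.tip_reach is the distance from the TCP to the fingertips, in m); z points along the fingers, y is the direction in which the jaws open and shut (so a half turn about z gives the same grasp; the last joint's range is limited). The gripper opens to 85 mm and grips with 20 to 120 N. Pads are 22 mm wide; open, the fingers measure 114 mm over their backs; the gripper's body (76 mm by 85 mm) begins 54 mm behind the grasp point. The pads swing forward as they close: fully open they stand 13 mm farther back than shut.
Start: joints at [1.319, 0.213, -0.034, 1.323, 0, 1.571], TCP at [0.125, 0.484, 0.304] pointing down, gripper open.
Joint ranges: [-2.98, 2.98], [-0.74, 1.72], [-1.14, 1.35], [-2.1, 2.04], [-1.57, 1.44], [-3.14, 3.14]. Speed limits (rad/s): [1.89, 1.89, 2.39, 2.57, 3.14, 3.14].

### API

Orientations are given as a rotation vector (axis times angle).
In Python, from bench import env, vision gives the robot as it stands.
- The arm moves only by the tool send_rows, never from a script. Its arguments are lists of equal length, an entry for each row: "gripper": the opening, from -1 (shut) to 1 (fully open), so that 0 is half open; "linear": the shift along the tool's x, y, z in cm, a list of three; "dr": the turn, a rotation vector about the tool's x, y, z in degrees, a list of three. A call has 1 to 8 rows; each row is the pose to reach, as a shift and turn from the pose commanded when the call began, along the tool's axes at that moment; what a row does not reach only later rows make up. A row lasts 1/10 s, in which the tool goes at most 50 mm and 8.59 degrees, less where a joint would pass 70% of its speed; a pose out of reach is approached as far as the arm can. A call with a gripper value outside its range is refused whole. The fingers move at their own pace and stop on an object; "squeeze" is the grip in N (left out, the last holds). Time passes only in rows, so rows that repeat a pose let the fingers close. It gives the time, the measured TCP pose, the force and the opening at its end, in the units of the state.
- env.get_state(): the state, without advancing time (a new reading comes with each control period).
- vision.capture(name): name is "scene" or "top" or "wrist"; returns a dict with "color" (400x640x3 uint8, blue, green, red), "range_z" (400x640 float32, m along the optical axis (not along the pixel's ray), 0 where there is no reading), "camera_matrix" (3x3 intrinsics, pixels), "R" (3x3) and "t" (3): a world point X has camera coordinates R X + t; the wrist camera has in their place "tool_from_camera" (4x4, takes a point from camera to tool coordinates, whose origin is the TCP and whose axes are the flange's). Camera axes: x right, y down, z forward; pixel columns grow to the right and rows downward; lengths in m; the calibration is good to about 2 mm. The wrist camera is an equidistant fisheye: a pixel r from the principal point sees the ray r / f radians off the axis. A picture is of the moment at which its call begins: read the wrist's pose just before it.
- env.sign_off(): hands the job in, once; it reports no verdict.
The state is a dict: "time_s": time; "q": joint angles; "joint_velocities": joint speeds; "joint_torque": joint torques, N m; "position": TCP position; "tool_rot": TCP orientation; "ft_force": force on the tool from outside, world axes, zero at the start; "wrist_torque": the same for the moment, N m; "gripper_width": finger opening in m.
Only numpy, scipy, OpenCV 4.12 (cv2) and the standard library are available. Lean on these libraries where they do the work, as an engineer would, in place of code of your own. Each camera call takes 0.05 s, during which the arm holds its last target. There are 200 camera calls.

## Working session

There is one attempt and no reset: what is moved stays moved. The work goes in short steps, Python scripts to look and compute and a tool call to move; the robot and the scene stay as the last step left them, time stands still between calls to the robot, and variables do not carry over. Pictures are saved under pics/ and viewed, about 8 in all and at most 12, crops included, and the job is handed in when it is done.

Besides the shell and the picture viewer there is one more tool, called in YAML: its name, and indented under it one key for each argument. send_rows: Moves the arm, as the interface text tells. Its arguments: {"type":"object","properties":{"gripper":{"type":"array"},"linear":{"type":"array"},"dr":{"type":"array"},"squeeze":{"type":"number"}},"required":["gripper","linear","dr"]}

```bash
ls; mkdir -p pics; python3 - <<'E'
from bench import env, vision
import cv2,numpy as np
s=env.get_state();print(s['time_s'],s['position'],s['tool_rot'],s['gripper_width'],env.tip_reach)
for n in ('top','scene'):
    c=vision.capture(n);cv2.imwrite(f'pics/{n}0.png',c['color']);np.savez(f'{n}0.npz',**c)
    print(n,c['camera_matrix'].tolist(),c['R'].round(3).tolist(),c['t'])
E
```

```text
pics
0.0 [0.1245048  0.48399407 0.30344214] [-3.94465734e-01 -3.11659224e+00  1.65887024e-03] 0.08523724058068169 0.0726
top [[443.54461732094313, 0.0, 327.3736053907538], [0.0, 443.54461732094313, 196.0782753852981], [0.0, 0.0, 1.0]] [[-0.02, -1.0, -0.006], [-0.977, 0.021, -0.213], [0.213, 0.002, -0.977]] [-0.02302411  0.56883583  1.43173469]
scene [[420.48939756726963, 0.0, 319.95738948441243], [0.0, 420.48939756726963, 199.04946984483968], [0.0, 0.0, 1.0]] [[-0.693, 0.721, -0.003], [0.463, 0.441, -0.769], [-0.553, -0.534, -0.639]] [ 0.41285264 -0.19725422  1.43239021]
```

View pics/top0.png

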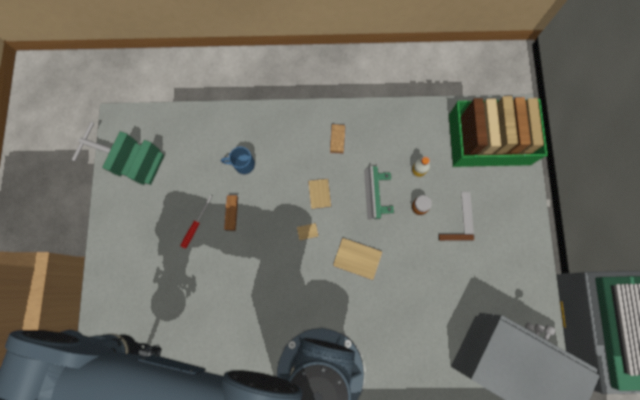

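View pics/scene0.png

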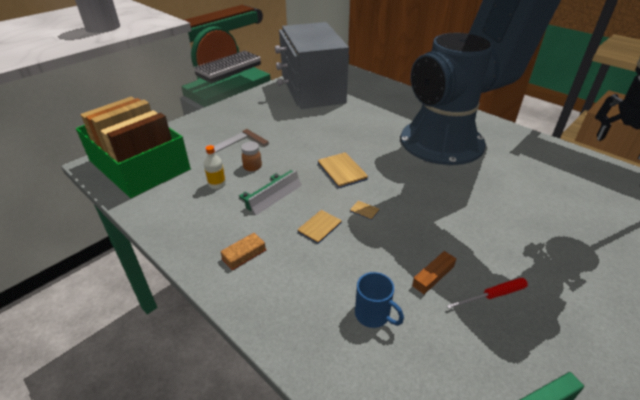

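The top view shows the middle-sized board at about (319,193). The fence's steel foot is at (371,190), so the push goes right in the image (about −y). The look-alikes are at (307,231) and (357,258).

```bash
cat > h.py <<'E'
import numpy as np,cv2
def unproj(c,uv,z):
    K,R,t=c['camera_matrix'],c['R'],c['t']
    uv=np.atleast_2d(uv).astype(float)
    d=np.c_[uv,np.ones(len(uv))]@np.linalg.inv(K).T@R
    o=-R.T@t
    return o+d*((z-o[2])/d[:,2])[:,None]
E
python3 - <<'E'
from h import *
for n,box in(('top',(305,175,335,212)),):
    c=dict(np.load(n+'0.npz'));im=c['color'].astype(int)
    m=((im[...,2]-im[...,0])>35).astype(np.uint8)
    x0,y0,x1,y1=box;k=np.zeros_like(m);k[y0:y1,x0:x1]=m[y0:y1,x0:x1]
    v,u=np.nonzero(k);P=unproj(c,np.c_[u,v],.01)
    r=cv2.minAreaRect((P[:,:2]*1000).astype(np.float32));print('board',len(P),P.mean(0),r)
    # fence steel/green points from depth
    v,u=np.mgrid[158:222,362:400];z=c['range_z'][158:222,362:400]
    K=c['camera_matrix'];X=np.stack([(u-K[0,2])/K[0,0]*z,(v-K[1,2])/K[1,1]*z,z],-1).reshape(-1,3)
    W=(X-c['t'])@c['R'];W=W[(z.ravel()>0)&(W[:,2]>.03)]
    print('fence high',len(W),W.min(0),W.max(0),cv2.minAreaRect((W[:,:2]*1000).astype(np.float32)))
    print('pix others',unproj(c,[[307,231],[338,138],[421,205],[421,165],[232,212],[357,258]],0.02).round(3).tolist())
    cv2.imwrite('pics/topcrop.png',cv2.resize(c['color'][110:280,290:440],None,fx=4.0,fy=3.5,interpolation=cv2.INTER_CUBIC))
E
```

```text
board 559 [ 0.58998022 -0.0065762   0.01      ] ((590.40283203125, -6.494510650634766), (100.7522964477539, 69.20025634765625), 5.344742774963379)
fence high 416 [ 0.49528908 -0.21519674  0.0300374 ] [ 0.67551449 -0.18022834  0.05052192] ((585.7029418945312, -197.6564483642578), (180.1509246826172, 31.722787857055664), 1.784637689590454)
pix others [[0.457, 0.037, 0.02], [0.788, -0.077, 0.02], [0.539, -0.356, 0.02], [0.682, -0.366, 0.02], [0.528, 0.294, 0.02], [0.362, -0.13, 0.02]]
```

View pics/topcrop.png

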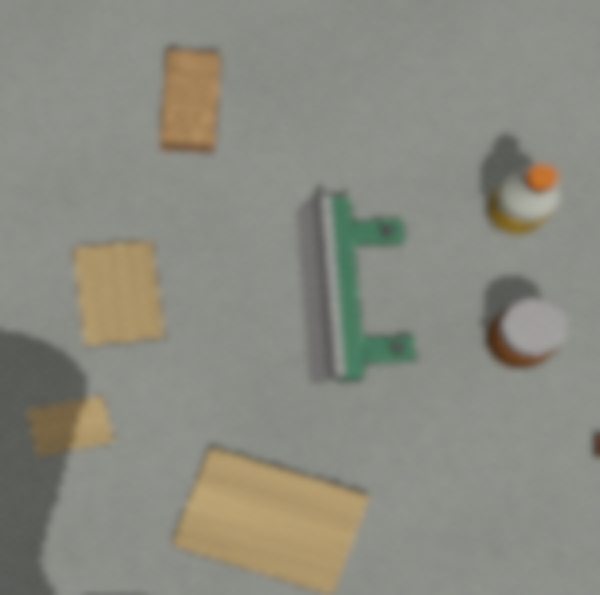

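The crop shows the board at about (120,293), the fence's steel edge running from (325,190) to (345,378), and clear space on both sides. I'll fit the fence direction more carefully and work out the first move.

```bash
cat >> h.py <<'E'
from scipy.spatial.transform import Rotation as Ro
def rel(s,p,R):
    R0=Ro.from_rotvec(s['tool_rot']).as_matrix()
    return (R0.T@(np.array(p)-s['position'])*100).round(2), np.degrees(Ro.from_matrix(R0.T@R).as_rotvec()).round(2)
def down(psi,tilt=0):
    # tool z down, tool x along world heading psi (rad); tilt leans body backward
    x=np.array([np.cos(psi),np.sin(psi),0]);z=np.array([0,0,-1.]);
    return np.c_[x,np.cross(z,x),z]
E
python3 - <<'E'
from h import *
from bench import env
c=dict(np.load('top0.npz'));im=c['color'].astype(int)
K=c['camera_matrix'];v,u=np.mgrid[0:400,0:640];z=c['range_z']
X=np.stack([(u-K[0,2])/K[0,0]*z,(v-K[1,2])/K[1,1]*z,z],-1);W=((X-c['t'])@c['R'])
box=(u>360)&(u<400)&(v>155)&(v<222)
g=(im[...,1]-im[...,2]>25)&box
P=unproj(c,np.c_[u[g],v[g]],.036);print('green',g.sum())
# rowwise: first bright steel col / boundary steel->green
E=[]
for r in range(168,216):
    cols=np.where(g[r])[0]
    if len(cols): 
        row=(im[r,:,1]-im[r,:,2]).astype(float); k=cols[0]; a=row[k-1];b=row[k]
        f=k-1+(25-a)/(b-a); E.append((f,r))
E=np.array(E);Q=unproj(c,E,.042)
l=cv2.fitLine(Q[3:-3,:2].astype(np.float32),cv2.DIST_HUBER,0,.01,.01).ravel();print('steel/green edge',l,np.degrees(np.arctan(l[1]/l[0])),Q[[0,-1]])
h=box&(z>0)&(W[...,2]>.036);A=W[h];l=cv2.fitLine(A[:,:2].astype(np.float32),cv2.DIST_HUBER,0,.01,.01).ravel();print('depth ridge',l,np.degrees(np.arctan(l[1]/l[0])))
s=env.get_state();print(Ro.from_rotvec(s['tool_rot']).as_matrix().round(3))
for psi in(-90+4,90+4):print(psi,rel(s,[.588,.03,.28],down(np.radians(psi))))
E
```

```text
green 398
steel/green edge [ 0.9997488   0.02241096  0.5977396  -0.19504488] 1.2841606 [[ 0.66829667 -0.19333118  0.042     ]
 [ 0.50350867 -0.19745078  0.042     ]]
depth ridge [ 0.99892485  0.04635896  0.5988239  -0.19306031] 2.6571248
[[-0.968  0.249 -0.   ]
 [ 0.249  0.968 -0.001]
 [ 0.    -0.001 -1.   ]]
-86 (array([-56.2 , -32.42,   2.38]), array([-4.0000e-02, -5.0000e-02, -1.0842e+02]))
94 (array([-56.2 , -32.42,   2.38]), array([-5.000e-02,  3.000e-02,  7.158e+01]))
```

send_rows:
  gripper: [0, -0.7, -0.7, -0.7, -0.7, -0.7, -0.7, -0.7]
  linear:
    - [-3.9, -2.25, 0.2]
    - [-7.8, -4.5, 0.3]
    - [-11.7, -6.75, 0.5]
    - [-15.6, -9, 0.7]
    - [-19.5, -11.25, 0.9]
    - [-23.4, -13.5, 1]
    - [-27.3, -15.75, 1.2]
    - [-31, -18, 1.3]
  dr:
    - [0, 0, 5]
    - [0, 0, 10]
    - [0, 0, 15]
    - [0, 0, 20]
    - [0, 0, 25]
    - [0, 0, 30]
    - [0, 0, 35]
    - [0, 0, 40]

```text
time_s: 0.9
position: [0.3809, 0.231, 0.2907]
tool_rot: [-1.442, -2.791, 0.0]
ft_force: [1.3, 1.0, 0.1]
gripper_width: 0.0128
```

```bash
python3 - <<'E'
from h import *
from bench import env
s=env.get_state();print(s['time_s'],s['position'],s['q'])
print(rel(s,[.588,.03,.28],down(np.radians(92))))
E
```

```text
0.9 [0.38092049 0.23098986 0.29069749] [ 5.45108641e-01  1.04263226e-01 -1.97403003e-01  1.26933061e+00
  5.19121583e-06  1.49876395e+00]
(array([-28.38,   5.26,   1.07]), array([-1.000e-02,  0.000e+00,  3.336e+01]))
```

send_rows:
  gripper: [-0.7, -0.7, -0.7, -0.7, -0.7, -0.7, -0.7, -0.7]
  linear:
    - [-4.1, 0.75, 0.2]
    - [-8.2, 1.5, 0.3]
    - [-12.3, 2.25, 0.5]
    - [-16.4, 3, 0.7]
    - [-20.5, 3.8, 0.8]
    - [-24.5, 4.6, 1]
    - [-28.4, 5.3, 1.1]
    - [-28.4, 5.3, 1.1]
  dr:
    - [0, 0, 5]
    - [0, 0, 10]
    - [0, 0, 15]
    - [0, 0, 20]
    - [0, 0, 25]
    - [0, 0, 30]
    - [0, 0, 33.4]
    - [0, 0, 33.4]

```text
time_s: 1.7
position: [0.5903, 0.0294, 0.2784]
tool_rot: [-2.185, -2.257, 0.002]
ft_force: [-1.4, 0.6, -0.2]
gripper_width: 0.0127
```

```bash
python3 - <<'E'
from h import *
from bench import env,vision
s=env.get_state();print(s['time_s'],s['position'],s['q'].round(3) if hasattr(s['q'],'round') else s['q'])
c=vision.capture('wrist');np.savez('w1.npz',**c,pos=s['position'],rot=s['tool_rot']);print(c['camera_matrix'],c['tool_from_camera'].round(3))
cv2.imwrite('pics/w1.png',c['color'])
E
```

```text
1.7 [0.5903174  0.0293682  0.27838889] [ 5.000e-02  4.110e-01  1.730e-01  1.335e+00 -1.000e-03  1.588e+00]
[[309.70691629   0.         320.64570792]
 [  0.         309.70691629 198.23513086]
 [  0.           0.           1.        ]] [[-0.001 -0.962 -0.272  0.069]
 [ 1.    -0.001  0.001  0.002]
 [-0.001 -0.272  0.962 -0.07 ]
 [ 0.     0.     0.     1.   ]]
```

View pics/w1.png

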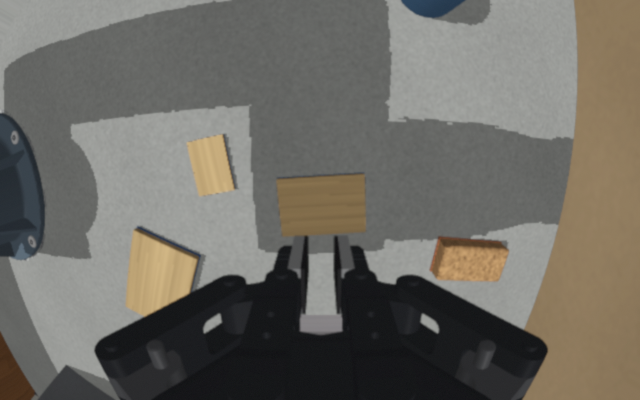

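The board's corners are at (278,180), (363,174), (367,233) and (282,236), just ahead of the nearly shut fingers. The fence is hidden behind the gripper. I'll measure the board from this picture.

```bash
cat >> h.py <<'E'
def wrist(c,uv,z):
    K=c['camera_matrix'];uv=np.atleast_2d(uv).astype(float)
    d=(uv-K[:2,2])/K[0,0];r=np.linalg.norm(d,axis=1);
    ray=np.c_[d*(np.sin(r)/r)[:,None],np.cos(r)]
    R=Ro.from_rotvec(c['rot']).as_matrix();T=c['tool_from_camera']
    w=ray@T[:3,:3].T@R.T;o=R@T[:3,3]+c['pos']
    return o+w*((z-o[2])/w[:,2])[:,None]
E
python3 - <<'E'
from h import *
from bench import env
c=dict(np.load('w1.npz'));im=cv2.cvtColor(c['color'],cv2.COLOR_BGR2HSV)
m=(im[...,1]>70).astype(np.uint8);m[:150]=0;m[245:]=0;m[:,:260]=0;m[:,385:]=0
v,u=np.nonzero(m);P=wrist(c,np.c_[u,v],.01)*1000
print(len(u),cv2.minAreaRect(P[:,:2].astype(np.float32)))
C=wrist(c,[[278,180],[363,174],[367,233],[282,236]],.01);print(C.round(4).tolist(),C.mean(0))
s=env.get_state()
for p in([.586,.070,.12],[.586,.070,.078]):print(rel(s,p,down(np.radians(92))))
E
```

```text
5000 ((594.2271728515625, -6.192024230957031), (98.94587707519531, 70.19926452636719), 5.355844497680664)
[[0.5441, 0.0224, 0.01], [0.6392, 0.0323, 0.01], [0.6491, -0.0385, 0.01], [0.5483, -0.0454, 0.01]] [ 0.59518754 -0.00727933  0.01      ]
(array([ 3.92, -0.14, 15.87]), array([-0.09,  0.01,  0.01]))
(array([ 3.92, -0.14, 20.07]), array([-0.09,  0.01,  0.01]))
```

send_rows:
  gripper: [-0.3, -0.3, -0.3, -0.3, -0.3, -0.3, -0.3, -0.3]
  linear:
    - [1.5, 0, 3.5]
    - [3, 0, 7.5]
    - [3.6, 0, 11.5]
    - [3.6, 0, 15]
    - [3.6, 0, 17.5]
    - [3.6, 0, 18.8]
    - [3.6, 0, 18.8]
    - [3.6, 0, 18.8]
  dr:
    - [0, 0, 0]
    - [0, 0, 0]
    - [0, 0, 0]
    - [0, 0, 0]
    - [0, 0, 0]
    - [0, 0, 0]
    - [0, 0, 0]
    - [0, 0, 0]

```text
time_s: 2.55
position: [0.5872, 0.0688, 0.0931]
tool_rot: [2.178, 2.263, 0.001]
ft_force: [0.3, -0.3, -0.5]
gripper_width: 0.0296
```

send_rows:
  gripper: [-0.3, -0.3, -0.3, -0.3, -0.3]
  linear:
    - [0, 0, 0.4]
    - [0, 0, 0.8]
    - [0, 0, 1.0]
    - [0, 0, 1.2]
    - [0, 0, 1.2]
  dr:
    - [0, 0, 0]
    - [0, 0, 0]
    - [0, 0, 0]
    - [0, 0, 0]
    - [0, 0, 0]

```text
time_s: 3.05
position: [0.5868, 0.0684, 0.0797]
tool_rot: [-2.179, -2.263, 0.0]
ft_force: [-0.1, -1.0, 0.3]
gripper_width: 0.03
```

send_rows:
  gripper: [-0.3, -0.3, -0.3, -0.3]
  linear:
    - [0, 0.3, 0.25]
    - [0, 0.3, 0.5]
    - [0, 0.3, 0.5]
    - [0, 0.3, 0.5]
  dr:
    - [0, 0, 0]
    - [0, 0, 0]
    - [0, 0, 0]
    - [0, 0, 0]

```text
time_s: 3.45
position: [0.5898, 0.0686, 0.0748]
tool_rot: [-2.179, -2.263, 0.0]
ft_force: [0.2, 0.4, 0.7]
gripper_width: 0.0304
```

send_rows:
  gripper: [-0.3, -0.3, -0.3, -0.3]
  linear:
    - [0, 0, 0.15]
    - [0, 0, 0.3]
    - [0, 0, 0.3]
    - [0, 0, 0.3]
  dr:
    - [0, 0, 0]
    - [0, 0, 0]
    - [0, 0, 0]
    - [0, 0, 0]

```text
time_s: 3.85
position: [0.59, 0.0686, 0.0722]
tool_rot: [2.179, 2.263, 0.0]
ft_force: [-2.0, 0.0, 6.2]
gripper_width: 0.03
```

send_rows:
  gripper: [-0.3, -0.3, -0.3, -0.3, -0.3, -0.3, -0.3, -0.3]
  linear:
    - [0, 0, -0.3]
    - [-1.5, 0, -0.3]
    - [-2.5, 0, -0.3]
    - [-3.5, 0, -0.3]
    - [-5, 0, -0.3]
    - [-6.5, 0, -0.3]
    - [-8, 0, -0.3]
    - [-9.5, 0, -0.3]
  dr:
    - [0, 0, 0]
    - [0, 0, 0]
    - [0, 0, 0]
    - [0, 0, 0]
    - [0, 0, 0]
    - [0, 0, 0]
    - [0, 0, 0]
    - [0, 0, 0]

```text
time_s: 4.65
position: [0.5935, -0.0279, 0.0749]
tool_rot: [-2.179, -2.263, 0.0]
ft_force: [0.1, 0.5, -0.7]
gripper_width: 0.0299
```

send_rows:
  gripper: [-0.3, -0.3, -0.3, -0.3, -0.3, -0.3]
  linear:
    - [-1.2, 0, 0]
    - [-2.4, 0, 0]
    - [-3.6, 0, 0]
    - [-4.5, 0, 0]
    - [-5, 0, 0]
    - [-5, 0, 0]
  dr:
    - [0, 0, 0]
    - [0, 0, 0]
    - [0, 0, 0]
    - [0, 0, 0]
    - [0, 0, 0]
    - [0, 0, 0]

```text
time_s: 5.25
position: [0.5954, -0.0769, 0.0749]
tool_rot: [2.18, 2.262, 0.0]
ft_force: [0.4, 0.3, 0.1]
gripper_width: 0.0299
```

```bash
python3 - <<'E'
from h import *
from bench import env,vision
s=env.get_state()
c=vision.capture('wrist');np.savez('w2.npz',**c,pos=s['position'],rot=s['tool_rot'])
t=vision.capture('top');np.savez('top2.npz',**t);sc=vision.capture('scene');np.savez('scene2.npz',**sc)
a=cv2.resize(c['color'][130:330,220:420],(400,400));b=cv2.resize(t['color'][140:240,310:410],(400,400),interpolation=cv2.INTER_CUBIC)
cv2.imwrite('pics/w2.png',np.hstack([a,b]))
E
```

```text
(no output)
```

View pics/w2.png

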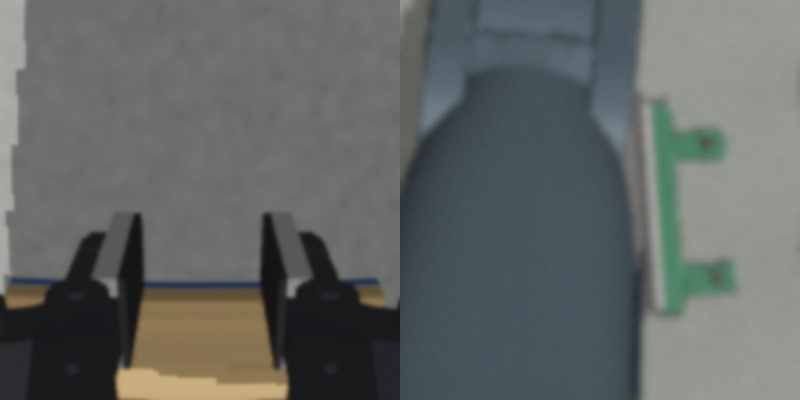

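The wrist view on the left shows the board's blue rear edge at crop row 283, square to the two fingers and centred on them. I'll check where that edge is relative to the TCP, and where the fence front is.

```bash
python3 - <<'E'
from h import *
c=dict(np.load('w2.npz'))
px=lambda a,b:[220+a/2,130+b/2]
print('edge z0',wrist(c,[px(8,281),px(200,285),px(375,281)],0).round(4).tolist())
print('edge z10',wrist(c,[px(8,289),px(200,291),px(375,289)],.01).round(4).tolist())
print('tips z2',wrist(c,[px(112,213),px(140,213),px(263,213),px(290,213)],.0025).round(4).tolist(),c['pos'])
E
```

```text
edge z0 [[0.5445, -0.0919, 0.0], [0.5972, -0.0898, 0.0], [0.645, -0.088, 0.0]]
edge z10 [[0.5477, -0.0885, 0.01], [0.5971, -0.0858, 0.01], [0.6419, -0.0848, 0.01]]
tips z2 [[0.5745, -0.0687, 0.0025], [0.5815, -0.0684, 0.0025], [0.6122, -0.0673, 0.0025], [0.619, -0.0671, 0.0025]] [ 0.59544745 -0.07685822  0.0748938 ]
```

send_rows:
  gripper: [-0.3, -0.3, -0.3, -0.3, -0.3, -0.3, -0.3, -0.3]
  linear:
    - [-0.7, 0, 0]
    - [-1.4, 0, 0]
    - [-2.1, 0, 0]
    - [-2.8, 0, 0]
    - [-3.5, 0, 0]
    - [-4.2, 0, 0]
    - [-4.9, 0, 0]
    - [-5.5, 0, 0]
  dr:
    - [0, 0, 0]
    - [0, 0, 0]
    - [0, 0, 0]
    - [0, 0, 0]
    - [0, 0, 0]
    - [0, 0, 0]
    - [0, 0, 0]
    - [0, 0, 0]

```text
time_s: 6.2
position: [0.5975, -0.132, 0.0749]
tool_rot: [2.179, 2.263, -0.0]
ft_force: [0.5, 0.3, 0.2]
gripper_width: 0.03
```

send_rows:
  gripper: [-0.3, -0.3, -0.3, -0.3]
  linear:
    - [-0.5, 0, 0]
    - [-1.0, 0, 0]
    - [-1.4, 0, 0]
    - [-1.4, 0, 0]
  dr:
    - [0, 0, 0]
    - [0, 0, 0]
    - [0, 0, 0]
    - [0, 0, 0]

```text
time_s: 6.6
position: [0.5981, -0.1457, 0.0749]
tool_rot: [2.179, 2.263, -0.0]
ft_force: [-0.1, 0.2, -0.7]
gripper_width: 0.0295
```

```bash
python3 - <<'E'
from h import *
from bench import env,vision
s=env.get_state();print(s['time_s'],s['position'],s['ft_force'])
c=vision.capture('wrist');np.savez('w3.npz',**c,pos=s['position'],rot=s['tool_rot'])
t=vision.capture('top');np.savez('top3.npz',**t);sc=vision.capture('scene');np.savez('scene3.npz',**sc)
a=cv2.resize(c['color'][130:330,220:420],(400,400));b=cv2.resize(sc['color'][120:240,220:340],(400,400),interpolation=cv2.INTER_CUBIC)
cv2.imwrite('pics/w3.png',np.hstack([a,b]))
E
```

```text
6.6 [ 0.59805563 -0.14572565  0.07492311] [-0.09038732  0.21294496 -0.72893627]
```

View pics/w3.png

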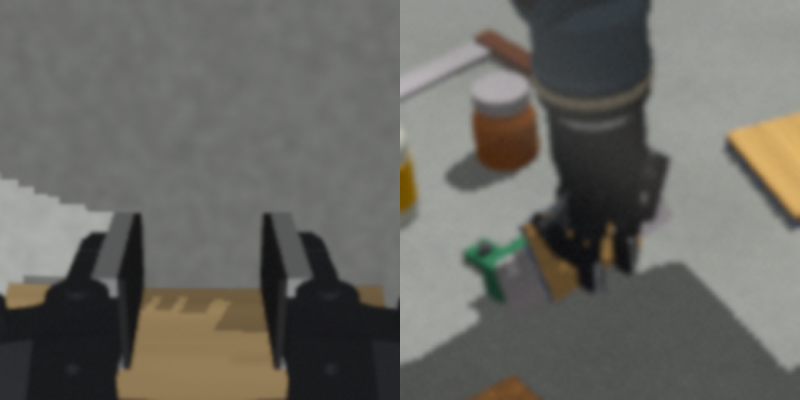

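The rear edge is still square to the fingers at crop row 288, and the scene crop on the right shows the board riding up steeply against the steel at (550,250). I'll push a little farther, then measure the tilt from the wrist depth.

send_rows:
  gripper: [-0.3, -0.3, -0.3, -0.3]
  linear:
    - [-0.3, 0, 0]
    - [-0.5, 0, 0]
    - [-0.7, 0, 0]
    - [-0.7, 0, 0]
  dr:
    - [0, 0, 0]
    - [0, 0, 0]
    - [0, 0, 0]
    - [0, 0, 0]

```text
time_s: 7.15
position: [0.5982, -0.1496, 0.0749]
tool_rot: [-2.174, -2.262, -0.007]
ft_force: [-1.5, 24.3, 7.3]
gripper_width: 0.03
```

```bash
cat >> h.py <<'E'
def cloud(c):
    K=c['camera_matrix'];v,u=np.mgrid[0:400,0:640];d=np.stack([u-K[0,2],v-K[1,2]],-1)/K[0,0];r=np.linalg.norm(d,axis=-1)
    ray=np.concatenate([d*(np.tan(r)/r)[...,None],np.ones((400,640,1))],-1)
    T=c['tool_from_camera'];R=Ro.from_rotvec(c['rot']).as_matrix()
    return (ray*c['range_z'][...,None])@T[:3,:3].T@R.T+(R@T[:3,3]+c['pos'])
E
cat > tilt.py <<'E'
from h import *
from bench import env,vision
s=env.get_state();print(s['time_s'],s['position'],s['ft_force'])
c=vision.capture('wrist');c.update(pos=s['position'],rot=s['tool_rot']);np.savez('w4.npz',**c)
W=cloud(c);im=cv2.cvtColor(c['color'],cv2.COLOR_BGR2HSV)
m=(im[...,1]>70)&(c['range_z']>0)&(W[...,2]>.004);m[:230]=0;m[:,:285]=0;m[:,358:]=0
P=W[m];print(len(P),P.min(0),P.max(0))
_,_,V=np.linalg.svd(P-np.median(P,0),full_matrices=False);n=V[2]*np.sign(V[2][1]);print('normal',n,'tilt',np.degrees(np.arccos(abs(n[2]))))
E
python3 tilt.py
```

```text
7.15 [ 0.59817608 -0.14955436  0.07492345] [-1.53066498 24.34530859  7.26065533]
4123 [ 0.58383685 -0.17446734  0.00403677] [ 0.61770411 -0.13840883  0.07787731]
normal [-2.61829056e-02  9.99657127e-01  2.88023505e-04] tilt 89.98349746853317
```

```bash
python3 - <<'E'
from h import *
c=dict(np.load('w4.npz'));W=cloud(c);im=cv2.cvtColor(c['color'],cv2.COLOR_BGR2HSV)
for r in range(230,345,6):print(r,W[r,320].round(4),W[r,332].round(4),im[r,320].tolist())
a=cv2.resize(c['color'][200:400,180:460],(784,560));cv2.imwrite('pics/w4.png',a)
E
```

```text
230 [ 5.991e-01 -1.377e-01 -3.000e-04] [ 6.051e-01 -1.373e-01  1.000e-04] [50, 7, 114]
236 [ 0.5992 -0.1412 -0.0008] [ 0.6053 -0.141  -0.001 ] [45, 5, 112]
242 [ 5.993e-01 -1.444e-01 -5.000e-04] [ 0.6055 -0.1442 -0.0007] [50, 7, 109]
248 [ 0.5995 -0.1481 -0.0012] [ 0.6057 -0.1477 -0.0009] [45, 4, 115]
254 [ 5.996e-01 -1.507e-01  4.000e-04] [ 6.058e-01 -1.505e-01  4.000e-04] [60, 4, 114]
260 [ 5.997e-01 -1.543e-01  2.000e-04] [ 6.060e-01 -1.541e-01  2.000e-04] [60, 2, 110]
266 [ 5.998e-01 -1.579e-01  3.000e-04] [ 6.062e-01 -1.579e-01 -2.000e-04] [60, 2, 110]
272 [ 0.5999 -0.1593  0.0042] [ 0.6061 -0.1592  0.004 ] [19, 66, 105]
278 [ 0.6    -0.1609  0.0076] [ 0.606  -0.1606  0.0079] [18, 110, 107]
284 [ 0.6    -0.1627  0.0106] [ 0.606  -0.162   0.0115] [18, 105, 131]
290 [ 0.6001 -0.1635  0.015 ] [ 0.6059 -0.1631  0.0154] [19, 104, 140]
296 [ 0.6001 -0.165   0.0183] [ 0.606  -0.1651  0.0178] [18, 103, 139]
302 [ 0.6002 -0.167   0.0205] [ 0.6059 -0.1663  0.0213] [18, 106, 139]
308 [ 0.6002 -0.1679  0.0243] [ 0.6059 -0.1682  0.0236] [19, 104, 144]
314 [ 0.6003 -0.1692  0.0274] [ 0.6059 -0.169   0.0273] [19, 105, 143]
320 [ 0.6004 -0.1708  0.03  ] [ 0.6059 -0.1706  0.03  ] [18, 103, 141]
326 [ 0.6004 -0.1714  0.0337] [ 0.6058 -0.1713  0.0336] [19, 105, 136]
332 [ 0.6005 -0.1742  0.0347] [ 0.6058 -0.1726  0.0364] [18, 103, 138]
338 [ 0.5991 -0.138   0.0802] [ 0.6024 -0.1381  0.08  ] [110, 28, 27]
344 [ 0.5991 -0.1385  0.0822] [ 0.6023 -0.138   0.0825] [105, 35, 29]
```

View pics/w4.png

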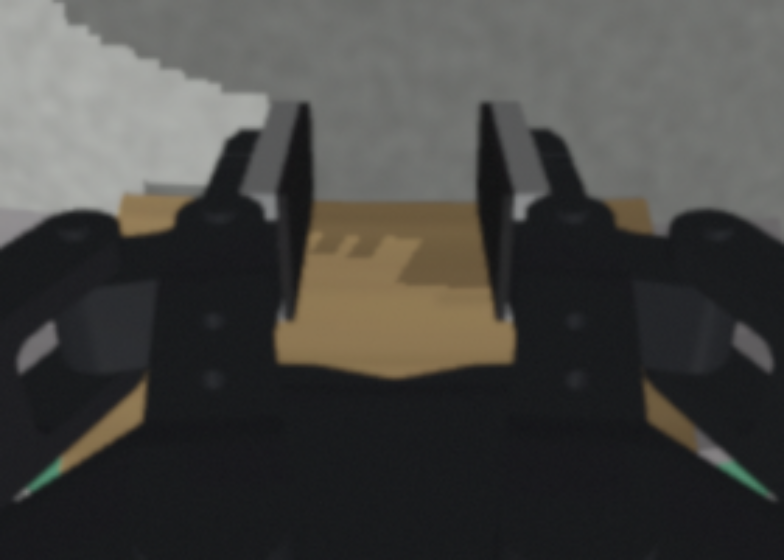

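The crop shows the pale face standing steeply between the fingers, square, with its lower edge at row 203. The depth gives about 67° of lean, which is within the expected range. The 24 N reading means the board is fully home, so I'll back off slowly.

send_rows:
  gripper: [-0.3, -0.3, -0.3, -0.3, -0.3, -0.3, -0.3, -0.3]
  linear:
    - [0.15, 0, 0]
    - [0.3, 0, 0]
    - [0.6, 0, 0]
    - [1, 0, 0]
    - [1.8, 0, 0]
    - [3, 0, 0]
    - [4.5, 0, 0]
    - [6, 0, 0]
  dr:
    - [0, 0, 0]
    - [0, 0, 0]
    - [0, 0, 0]
    - [0, 0, 0]
    - [0, 0, 0]
    - [0, 0, 0]
    - [0, 0, 0]
    - [0, 0, 0]

```text
time_s: 8.0
position: [0.5959, -0.0908, 0.0749]
tool_rot: [-2.179, -2.263, -0.0]
ft_force: [0.0, 0.0, -0.1]
gripper_width: 0.03
```

send_rows:
  gripper: [-0.3, -0.3, -0.3, -0.3, -0.3, -0.3, -0.3, -0.3]
  linear:
    - [2, 0, 0]
    - [4, 0, 0]
    - [6, 0, 0]
    - [6, 0, -3]
    - [6, 0, -7]
    - [6, 0, -11]
    - [6, 0, -14]
    - [6, 0, -14]
  dr:
    - [0, 0, 0]
    - [0, 0, 0]
    - [0, 0, 0]
    - [0, 0, 0]
    - [0, 0, 0]
    - [0, 0, 0]
    - [0, 0, 0]
    - [0, 0, 0]

```text
time_s: 8.8
position: [0.5953, -0.0313, 0.2194]
tool_rot: [2.175, 2.26, 0.007]
ft_force: [0.3, -0.3, -1.1]
gripper_width: 0.0298
```

```bash
python3 - <<'E'
from h import *
from bench import env,vision
s=env.get_state();print(s['time_s'],s['position'],s['ft_force'])
t=vision.capture('top');np.savez('top5.npz',**t);sc=vision.capture('scene');np.savez('scene5.npz',**sc)
a=cv2.resize(t['color'][145:235,340:430],(400,400),interpolation=cv2.INTER_CUBIC);b=cv2.resize(sc['color'][140:230,220:310],(400,400),interpolation=cv2.INTER_CUBIC)
cv2.imwrite('pics/w5.png',np.hstack([a,b]))
for n,c in(('t',t),('s',sc)):
    K=c['camera_matrix'];v,u=np.mgrid[0:400,0:640];z=c['range_z'];im=cv2.cvtColor(c['color'],cv2.COLOR_BGR2HSV)
    X=np.stack([(u-K[0,2])/K[0,0]*z,(v-K[1,2])/K[1,1]*z,z],-1);W=(X-c['t'])@c['R']
    m=(z>0)&(W[...,0]>.52)&(W[...,0]<.67)&(W[...,1]<-.13)&(W[...,1]>-.215)&(W[...,2]>.008)&(im[...,0]<28)&(im[...,1]>70)
    P=W[m];print(n,len(P),P.min(0),P.max(0))
    if len(P)>20:
        A=np.c_[P[:,0],P[:,2],np.ones(len(P))];k=np.linalg.lstsq(A,P[:,1],rcond=None)[0];print('y=ax+bz+c',k,'lean',np.degrees(np.arctan2(1,-k[1])))
        h=P[P[:,2]>P[:,2].max()-.008];print('top pts',h.mean(0))
E
```

```text
8.8 [ 0.59529746 -0.03130425  0.2193629 ] [ 0.27572672 -0.30945356 -1.05200564]
t 277 [ 0.54538798 -0.19146447  0.00845998] [ 0.64317202 -0.16002734  0.07201061]
y=ax+bz+c [ 0.03182042 -0.46424031 -0.17562729] lean 65.09737117489227
top pts [ 0.59641946 -0.18754486  0.06679048]
s 707 [ 0.53852074 -0.19497395  0.00804293] [ 0.65013835 -0.15669139  0.06938186]
y=ax+bz+c [ 0.03569732 -0.46488399 -0.17773533] lean 65.06703794310307
top pts [ 0.599403   -0.18659658  0.06474546]
```

View pics/w5.png

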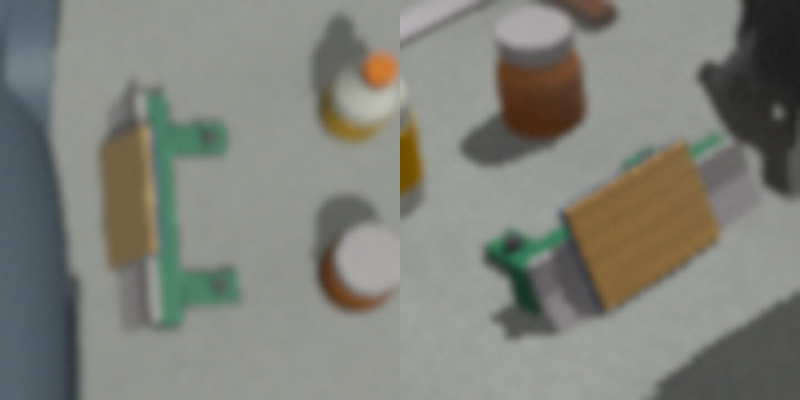

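Both views show the board leaning unaided at 65°, centred at x≈0.597, with its upper end about 67 mm high and y≈-0.188 to -0.198. Next I'll lower the fingertips behind its free end.

send_rows:
  gripper: [-0.3, -0.3, -0.3, -0.3, -0.3, -0.3, -0.3, -0.3]
  linear:
    - [-3, 0, 0]
    - [-6.5, -0.1, 0]
    - [-10, -0.2, 0]
    - [-13.5, -0.3, 0]
    - [-16.5, -0.4, 0]
    - [-18.8, -0.4, 0]
    - [-19.4, -0.4, 0]
    - [-19.4, -0.4, 0]
  dr:
    - [0, 0, 0]
    - [0, 0, 0]
    - [0, 0, 0]
    - [0, 0, 0]
    - [0, 0, 0]
    - [0, 0, 0]
    - [0, 0, 0]
    - [0, 0, 0]

```text
time_s: 9.7
position: [0.5967, -0.2264, 0.2135]
tool_rot: [-2.179, -2.261, 0.001]
ft_force: [0.1, -0.0, 0.1]
gripper_width: 0.0297
```

send_rows:
  gripper: [-0.3, -0.3, -0.3, -0.3, -0.3]
  linear:
    - [0, 0, 2]
    - [0, 0, 4.5]
    - [0, 0, 6]
    - [0, 0, 7]
    - [0, 0, 7]
  dr:
    - [0, 0, 0]
    - [0, 0, 0]
    - [0, 0, 0]
    - [0, 0, 0]
    - [0, 0, 0]

```text
time_s: 10.2
position: [0.5965, -0.225, 0.1435]
tool_rot: [-2.176, -2.263, 0.001]
ft_force: [-0.3, -0.1, 0.0]
gripper_width: 0.03
```

send_rows:
  gripper: [-0.3, -0.3, -0.3, -0.3]
  linear:
    - [0, 0, 0.8]
    - [0, 0, 1.5]
    - [0, 0, 2.0]
    - [0, 0, 2.0]
  dr:
    - [0, 0, 0]
    - [0, 0, 0]
    - [0, 0, 0]
    - [0, 0, 0]

```text
time_s: 10.6
position: [0.5968, -0.2262, 0.1242]
tool_rot: [-2.178, -2.263, 0.001]
ft_force: [0.1, 0.3, -0.2]
gripper_width: 0.0295
```

send_rows:
  gripper: [-0.3, -0.3, -0.3, -0.3, -0.3, -0.3, -0.3, -0.3]
  linear:
    - [0.5, 0, 0]
    - [1, 0, 0]
    - [1.5, 0, 0]
    - [2, 0, 0]
    - [2.5, 0, 0]
    - [3, 0, 0]
    - [3.5, 0, 0]
    - [4, 0, 0]
  dr:
    - [0, 0, 0]
    - [0, 0, 0]
    - [0, 0, 0]
    - [0, 0, 0]
    - [0, 0, 0]
    - [0, 0, 0]
    - [0, 0, 0]
    - [0, 0, 0]

```text
time_s: 11.4
position: [0.5955, -0.1859, 0.1249]
tool_rot: [-2.179, -2.263, 0.0]
ft_force: [0.3, -0.3, -1.1]
gripper_width: 0.0301
```

Finger front is now at y≈-0.175. I'll check the wrist view numerically while continuing slowly.

send_rows:
  gripper: [-0.3, -0.3, -0.3, -0.3, -0.3]
  linear:
    - [0.4, 0, 0]
    - [0.8, 0, 0]
    - [1.2, 0, 0]
    - [1.6, 0, 0]
    - [1.6, 0, 0]
  dr:
    - [0, 0, 0]
    - [0, 0, 0]
    - [0, 0, 0]
    - [0, 0, 0]
    - [0, 0, 0]

```text
time_s: 11.9
position: [0.5949, -0.1699, 0.1249]
tool_rot: [-2.178, -2.264, -0.0]
ft_force: [-0.6, 0.8, 0.7]
gripper_width: 0.0296
```

```bash
python3 - <<'E'
from h import *
from bench import env,vision
s=env.get_state();print(s['time_s'],s['position'],s['ft_force'])
c=vision.capture('wrist');c.update(pos=s['position'],rot=s['tool_rot']);W=cloud(c)
for r in range(150,300,10):print(r,W[r,320].round(3),c['color'][r,320].tolist())
sc=vision.capture('scene')
a=cv2.resize(c['color'][120:320,220:420],(400,400));b=cv2.resize(sc['color'][120:240,220:340],(400,400),interpolation=cv2.INTER_CUBIC)
cv2.imwrite('pics/w6.png',np.hstack([a,b]))
E
```

```text
11.9 [ 0.5949479  -0.16990593  0.12489577] [-0.55992857  0.81998329  0.73138966]
150 [ 0.595 -0.123  0.011] [117, 73, 40]
160 [ 0.595 -0.129  0.01 ] [116, 73, 41]
170 [ 0.595 -0.135  0.011] [115, 72, 39]
180 [ 0.595 -0.142  0.009] [115, 72, 39]
190 [ 0.595 -0.148  0.009] [115, 73, 39]
200 [ 0.596 -0.154  0.011] [137, 88, 48]
210 [ 0.596 -0.164 -0.   ] [174, 177, 175]
220 [ 0.596 -0.17   0.003] [147, 145, 148]
230 [ 0.596 -0.174  0.01 ] [148, 146, 150]
240 [ 0.597 -0.178  0.017] [115, 113, 115]
250 [ 0.597 -0.183  0.022] [119, 117, 119]
260 [ 0.597 -0.185  0.031] [119, 118, 119]
270 [ 0.597 -0.187  0.04 ] [118, 116, 118]
280 [ 0.597 -0.192  0.043] [196, 193, 197]
290 [ 0.597 -0.203  0.036] [123, 151, 91]
```

View pics/w6.png

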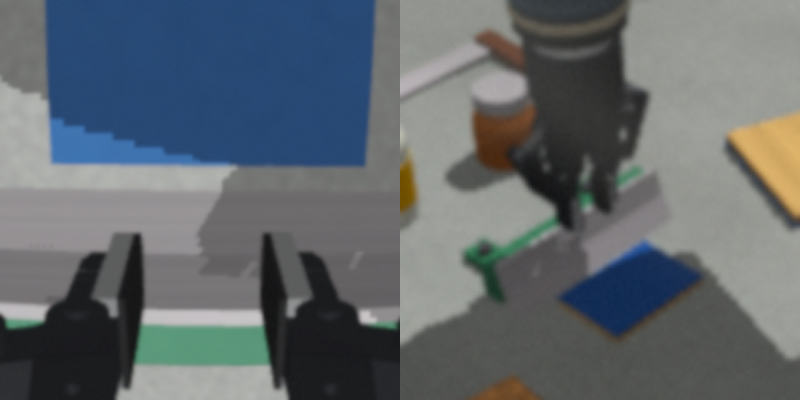

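The board lies flat, blue face up, in front of the fence: its edge is at crop row 163, and its top sits at 10 mm all over. Now I'll withdraw upward.

send_rows:
  gripper: [-0.3, -0.3, -0.3, -0.3, -0.3, -0.3, -0.3]
  linear:
    - [0, 0, -2]
    - [0, 0, -5]
    - [0, 0, -9]
    - [0, 0, -13]
    - [0, 0, -16]
    - [0, 0, -16]
    - [0, 0, -16]
  dr:
    - [0, 0, 0]
    - [0, 0, 0]
    - [0, 0, 0]
    - [0, 0, 0]
    - [0, 0, 0]
    - [0, 0, 0]
    - [0, 0, 0]

```text
time_s: 12.7
position: [0.5952, -0.1706, 0.2851]
tool_rot: [2.179, 2.262, 0.001]
ft_force: [0.1, 0.3, -1.7]
gripper_width: 0.0301
```

```bash
python3 - <<'E'
from h import *
from bench import env,vision
s=env.get_state();print(s['time_s'],s['position'],s['ft_force'],abs(np.array(s['joint_velocities'])).max())
a=vision.capture('scene');b=dict(np.load('scene0.npz'))
d=cv2.absdiff(a['color'],b['color']).max(-1)
cv2.imwrite('pics/end.png',a['color'])
# objects outside arm/shadow zone: mean changes
for n,(x,y) in dict(glue=(214,168),jar=(250,155),block=(243,250),mug=(376,300),offcut=(434,271),driver=(490,292),small=(364,210),big=(342,169),square=(240,138)).items():print(n,d[y-12:y+12,x-12:x+12].mean().round(1))
E
```

```text
12.7 [ 0.59518339 -0.17063472  0.28505257] [ 0.13102028  0.28817926 -1.72038027] 0.03737367312797574
glue 7.1
jar 5.1
block 60.0
mug 4.2
offcut 55.2
driver 58.6
small 19.8
big 8.5
square 5.9
```

View pics/end.png

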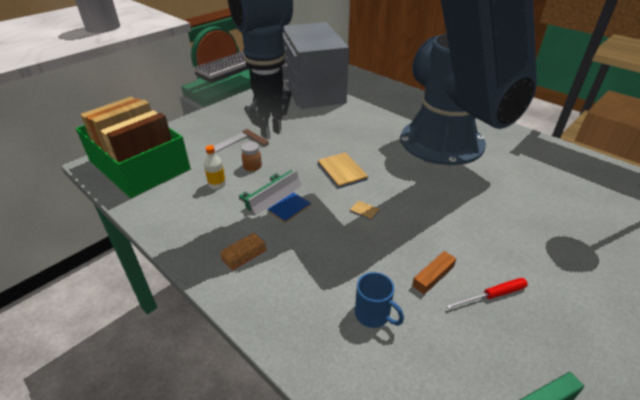

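The final picture shows the board blue side up at (289,207). Everything else is where it was; the block, offcut, screwdriver and small board differ only because the arm's shadow has moved. The gripper is clear and the arm is at rest, so I'm handing the job in.

```bash
python3 -c "
from bench import env;print(env.sign_off())"
```

```text
the job is handed in; nothing more can be done
None
```

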